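Set a shaker spindle to its high spot on the bench centres and store the reading

ROBOT

A 6-joint arm with a two-finger parallel gripper is mounted at the origin on the work surface. World frame = base frame: x ahead of the robot, y to its left, z up, the work surface at z = 0. Lengths are in mm, angles in rad, forces in N, time in s.
With the tool pointing down it reaches from about 375 to 975 mm from the base axis. Payload 3.8 kg.
Tool frame: the origin (TCP) lies midway between the tips of the shut fingers; the grasp point (between the pads) lies 19 mm behind it (manip.grasp_offset is the distance from the TCP to the grasp point, in mm); z points along the fingers, y is the line along which they close (so a half turn about z gives the same grasp; the last joint's range is limited). The gripper opens to 88 mm and grips with 3 to 60 N. Pads are 18 mm wide; open, the fingers measure 123 mm over their backs; the gripper's body (75 mm by 187 mm) begins 45 mm behind the grasp point.
Start: joints at [1.28, 0.264, 1.604, -0, 1.274, -0.037], TCP at [169.48, 653.372, 217.606] pointing down, gripper open.
Joint ranges: [-2.63, 2.63], [-0.94, 2.18], [0.31, 2.57], [-1.31, 4.45], [0, 2.66], [-2.55, 2.55]. Speed limits (rad/s): [2.57, 2.57, 3.14, 3.14, 3.14, 3.14].

INTERFACE

Orientations are given as a rotation vector (axis times angle).
In Python, from rig import manip gives the robot as it stands.
- The arm moves only by the shell command python3 -m pendant 'ROWS' [FORCE]. ROWS is JSON, a list of rows, each an object with "translation": the shift along the tool's x, y, z each as a share of 50 cm, from -1 to 1, a list of three; "twist": the turn, a rotation vector about the tool's x, y, z each as a share of 60 degrees, from -1 to 1, a list of three; "jaw": the closure, from -1 (fully open) to 1 (shut). In form: [{"translation": [tx, ty, tz], "twist": [wx, wy, wz], "jaw": jaw}, ...]. A call has 1 to 20 rows; each row is the pose to reach, as a shift and turn from the pose commanded when the call began, along the tool's axes at that moment; what a row does not reach only later rows make up. A row lasts 1/8 s, in which the tool goes at most 62.5 mm and 10.7 degrees, less where a joint would pass 70% of its speed; a pose out of reach is approached as far as the arm can. A call with a number of a shift or a turn outside -1 to 1 is refused whole. A call with a gripper value outside its range is refused whole. The fingers move at their own pace and stop on an object; FORCE is the grip in N (left out, the last holds). Time passes only in rows, so rows that repeat a pose let the fingers close. It gives the time, the measured TCP pose, the force, the opening and the grip force at its end, in the units of the state.
- manip.get_obs(): the state, without advancing time (a new reading comes with each control period).
- manip.grab_frame(name): name is "scene" or "top"; returns a dict with "color" (480x640x3 uint8, blue, green, red), "range_z" (480x640 float32, mm along the optical axis (not along the pixel's ray), 0 where there is no reading), "vertical_fov" (degrees; the focal length in pixels is half the picture's height over the tangent of half this angle, whatever the lens; pixels are square), "cx", "cy" (the principal point, pixels), "R" (3x3) and "t" (3): a world point X has camera coordinates R X + t. Camera axes: x right, y down, z forward; pixel columns grow to the right and rows downward; lengths in mm; the calibration is good to about 2 mm. A picture is of the moment at which its call begins.
- manip.sign_off(): hands the job in; it is judged then, once.
Trained networks look in the newest picture that a camera, given by its name, has taken for a name from the list of things; names that differ only in an ending like _2 or _b are one class to them, and where a whole thing is asked for, a point or a joint stands for the part that bears it (a point fixed in the world has none). Each returns a list of dicts, best first, with "conf" (0 to 1); they miss things now and then, are a little off and sometimes report something else, mostly with a low value. They report only what shows in the picture. A call takes as long as a camera call. They do not tell look-alikes from the thing itself.
- manip.boxes_of(label, camera): "at" ([column, row] in pixels, amid what is visible of it).
The state is a dict: "time": time; "joints": joint angles; "qd": joint speeds; "tau": joint torques, N m; "tcp_pos": TCP position; "tool_rot": TCP orientation; "contact_force": force on the tool from outside, world axes, zero at the start; "ft_torque": the same for the moment, N m; "opening": finger opening in mm; "gripper_force": force on a finger pad.
Only numpy, scipy, OpenCV 4.12 (cv2) and the standard library are available. Lean on these libraries where they do the work, as an engineer would, in place of code of your own. Each camera call takes 0.05 s, during which the arm holds its last target. There are 200 camera calls.

TASK

An eccentric shaker spindle is mounted between the green bench centres with a sprung gauge plunger riding on its brass disc. Turn it by the red-handled crank, watching the plunger swing, holding the thin plastic handle lightly and without straining its sprung slide, and leave it at the high spot, where the plunger is pushed out the farthest. Then let go of the crank and press the blue store button on the white reading unit fully down and let it come up again; do not store a reading anywhere else, do not touch the plunger, and leave the other things on the bench where they are.

Things in the scene. Friction and masses are not known exactly. Their poses are not given: they have to be found in the camera images.
- centres: green bench centres, fixed: base 215 x 230 x 20 mm; origin on the bench, below the spindle axis midway between the two stocks. The spindle axis is parallel to its y axis, 110 mm above the bench; the crank is on its +y side, the plunger gauge on its +x side. Stocks up to 134 mm high, at y = -96 to 90 mm; dial top at 145 mm high.
- axis (a point): point on the spindle's turning axis level with the middle of the crank handle's length: centre of the handle's circle, 145 mm along the centres' +y from their origin, 110 mm high. Handle: free-turning red sleeve, 16 mm diameter, 42 mm long, parallel to the axis; its radius is set by an adjuster, anywhere from 37 to 53 mm. Grip it from above, fingers closing along the centres' x, lightly (20 to 40 N; 50 N cracks it).
- crank (a joint): crank angle in rad about the centres' +y: 0 = handle straight up, positive = handle towards the centres' +x (gauge side); solid stops at -2.3 and 2.4; starts between -2.2 and -2.05. Stiff bearing: 0.15 N m friction plus up to 0.1 N m either way from plunger and weight (up to 7 N at the handle); stays where left. The spindle turns with it, clamped to it at an unknown angle.
- strain (a joint): strain of the handle's sprung slide on the crank arm, in m: 0 = at rest on its own circle, positive = pulled outward, negative = pushed towards the axis; 2.5 N per mm. Keep it within 3.5 mm either way (9 N along the arm): as the circle's radius is not known exactly, close the fingers in steps and yield to the side force while gripping and turning.
- plunger (a joint): gauge plunger travel in m, pushed towards the centres' +x by the disc (52 mm diameter, 8 mm off-centre), spring 3 to 5 N. 0 = on its own stop, not touching the disc. Within 1.97 rad of the high spot either side it is 12 mm - 9 mm x (1 - cos) of the crank angle from the high spot (0.6 mm true), peak 12 mm. The high spot is at some crank angle between 0 and 1.8. Dial pointer: clockwise, 200 rad per m.
- tail: orange knob on the plunger's outer end, 18 mm diameter, 12 mm long; origin at its inner face, on the centres' x axis at spindle height, 152 mm from the spindle axis at 0 travel; moves with the plunger. Not to be touched.
- store_top (a point): centre of the top of the blue store button, 28 mm in diameter, 68 mm above the bench, on the white reading unit (130 x 90 x 50 mm); press straight down, full travel 6 mm, 5 N at the bottom, springs back
- store (a joint): store button travel in m, 0 = up, 0.006 = fully down; counts as pressed from 0.0045
- spare_spindle: bystander, loose: brass eccentric spindle on a black tray, 50 x 78 x 52 mm
- driver: bystander, loose: screwdriver lying on the bench
- spanner: bystander, loose: open spanner lying on the bench
- dish: bystander, loose: glass dish, 90 mm across
- reagent: bystander, loose: amber jar with red cap, 60 mm across, 120 mm tall
- eyepiece: bystander, loose: black microscope eyepiece standing up, 40 mm across, 60 mm tall
- cap_centre: bystander, loose: small steel cone standing up, 24 mm across
Not all that is in view belongs to the job. Leave any purple look-alike of the part that bears store_top alone.

How it is judged (in metres and radians):
On the way, in this order (a step that is already met when the one before it is completed fails the run):
1. the spindle is left at its high spot (plunger above 11.6 mm) with the crank at rest and the fingers off it (value of joint plunger above 0.0116 m and contact force between the fingers and centres below 0.2 N and velocity of joint crank between -0.05 and 0.05 rad/s), for 0.3 s.
2. the store button is pressed down with the spindle still at its high spot (value of joint store above 0.0045 m and value of joint plunger above 0.0116 m and contact force between the fingers and centres below 0.2 N), for 0.05 s.
At the end, for the whole second after the job is handed in: the spindle stands at its high spot (plunger travel above 11.6 mm; the very top is 12 mm), at rest and let go, the store button is up again, and every bystander is within 30 mm of where it was (all of step 1 and value of joint store below 0.001 m and distance of each of spare_spindle, driver, spanner, dish, reagent, eyepiece, cap_centre from where it was at the start of the episode below 0.03 m); the robot touches nothing.
It fails at once if the store button is pressed while the spindle is off its high spot (value of joint store above 0.003 m and value of joint plunger below 0.0115 m).
It fails at once if the plunger is touched by the robot (over 1 N) (contact force between any of the fingers, the arm and tail above 1 N).
It fails at once if the crank is strained: its sprung handle is pushed in or pulled out by more than 3.5 mm (9 N along the arm) (value of joint strain above 0.0035 m or value of joint strain below -0.0035 m).
It fails at once if the handle is crushed: the fingers' forces on the crank add up to more than 100 N (contact force between the fingers and centres above 100 N).
It fails at once if a bystander is moved more than 50 mm (distance of any of spare_spindle, driver, spanner, dish, reagent, eyepiece, cap_centre from where it was at the start of the episode above 0.05 m).
It also fails if it takes over 70 s, if anything falls off the work surface, if the arm or the gripper's body presses on something with over 40 N, if the wrist force passes 120 N, or if a joint passes its speed limit or range.

## Working session

There is one attempt and no reset: what is moved stays moved. The work goes in short steps, Python scripts to look and compute and a shell command to move; the robot and the scene stay as the last step left them, time stands still between calls to the robot, and variables do not carry over. Pictures are saved under pics/ and viewed, at most 10 in all, crops included, and the job is handed in when it is done.

```bash
mkdir -p pics; ls; cat > h.py <<'E'
import numpy as np,cv2
from rig import manip
def K(f):
    fl=240/np.tan(np.radians(f["vertical_fov"])/2); return fl
def world(f,u,v,d=None):
    if d is None:
        p=f["range_z"][int(v)-2:int(v)+3,int(u)-2:int(u)+3]; d=np.median(p[p>0])
    fl=K(f); c=np.array([(u-f["cx"])/fl*d,(v-f["cy"])/fl*d,d])
    return f["R"].T@(c-f["t"])
def cloud(f):
    v,u=np.mgrid[0:480,0:640]; d=f["range_z"]; fl=K(f)
    c=np.stack([(u-f["cx"])/fl*d,(v-f["cy"])/fl*d,d],-1)
    return (c-f["t"])@f["R"]
E
python3 - <<'E'
from h import *
o=manip.get_obs(); print(o)
for n in("scene","top"):
    f=manip.grab_frame(n); cv2.imwrite(f"pics/{n}0.png",f["color"]); print(n,K(f),f["t"],f["R"].T@-f["t"])
    for l in("centres","crank","plunger","tail","store_top","spare_spindle","driver","spanner","dish","reagent","eyepiece","cap_centre"):
        for b in manip.boxes_of(l,n)[:3]:
            if b["conf"]>.2: print(l,np.round(b["at"]),round(b["conf"],2),np.round(world(f,*b["at"])))
E
```

```text
pics
{'time': 0.0, 'joints': array([ 1.28013634e+00,  2.64763236e-01,  1.60537822e+00,  1.48346068e-05,
        1.27368163e+00, -3.69123357e-02]), 'qd': array([-0.00201881,  0.00153821, -0.00036905,  0.00040376, -0.00186521,
       -0.00027354]), 'tau': array([-4.21142313e-04, -5.02100408e+01, -3.56879425e+01,  7.27830478e-02,
        2.93024036e-02, -1.87308865e-04]), 'tcp_pos': array([169.23524986, 652.65823135, 216.27897536]), 'tool_rot': array([-0.39747617, -3.11596411,  0.00345261]), 'contact_force': array([-0.36593722,  0.06534872, -0.3515573 ]), 'ft_torque': array([-0.03243024,  0.03161046,  0.05452356]), 'gripper_force': 0.0, 'opening': 87.95314568167115}
scene 486.58518770071385 [-388.75608674 -187.01437333 1459.89232412] [1018.07145071 -465.55744585 1031.59006136]
centres [190. 449.] 0.73 [ 701. -460.  120.]
centres [310. 309.] 0.72 [606. -76.  19.]
crank [303. 267.] 0.89 [559. -49. 117.]
crank [403. 314.] 0.24 [770.  65.  32.]
plunger [351. 320.] 0.44 [725. -69. 117.]
plunger [317. 292.] 0.43 [625. -71. 112.]
store_top [314. 189.] 0.62 [370. 167.  71.]
store_top [383. 168.
[... 429 characters left out ...]
65.11168223]
centres [376. 220.] 0.93 [615. -70.  21.]
crank [366. 232.] 0.65 [553. -39. 120.]
plunger [376. 224.] 0.49 [579. -64. 108.]
plunger [378. 211.] 0.42 [639. -74.  24.]
tail [471. 211.] 0.3 [ 653. -324.   61.]
store_top [196. 341.] 0.64 [240. 364.  74.]
store_top [275. 296.] 0.6 [373. 180.  72.]
store_top [132. 292.] 0.57 [348. 550.  72.]
spare_spindle [327. 168.] 0.62 [749.  81.  42.]
driver [449. 167.] 0.76 [ 791. -268.   24.]
spanner [265. 168.] 0.84 [743. 262.   8.]
spanner [328. 167.] 0.6 [749.  76.  48.]
dish [216. 196.] 0.58 [648. 392.   5.]
reagent [521. 204.] 0.89 [ 667. -436.  116.]
eyepiece [470. 212.] 0.49 [ 652. -322.   60.]
cap_centre [388. 166.] 0.44 [776. -95.  26.]
```

```bash
python3 - <<'E'
import cv2,numpy as np
a=cv2.imread("pics/scene0.png");b=cv2.imread("pics/top0.png")
cv2.imwrite("pics/a.png",a)
cv2.imwrite("pics/b.png",cv2.resize(b[150:370,100:420],None,fx=2.5,fy=2.5))
E
```

```text
(no output)
```

View pics/scene0.png

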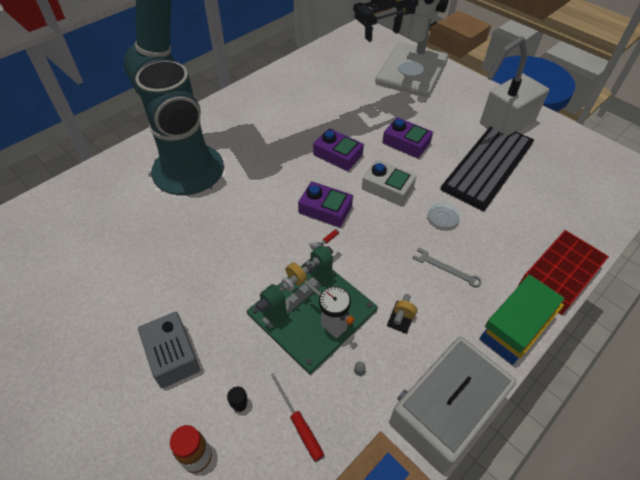

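View pics/b.png

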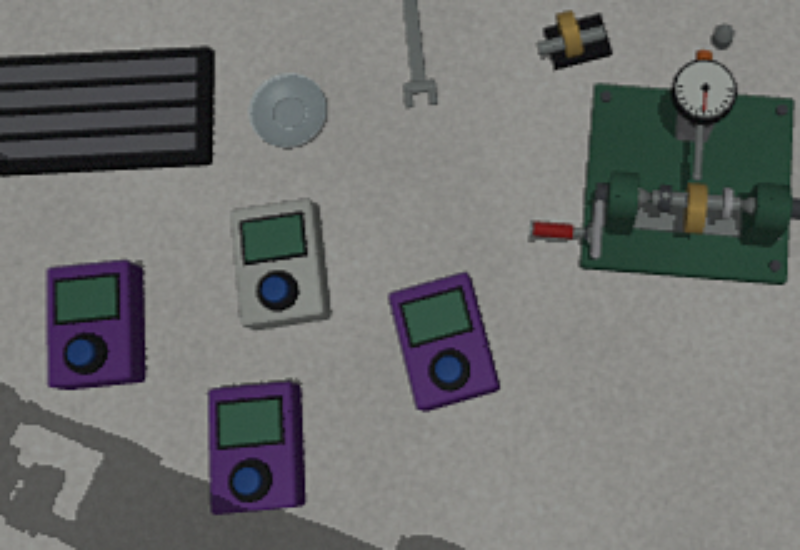

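The white unit with its blue button is at about (378,168) in the scene view and full top pixel (211,266); three purple decoys surround it. The centres have the red handle at top (321,242), low on the robot side, and the dial is on the far (+x) side.

```bash
cat >> h.py <<'E'
def col(f):
    return cv2.cvtColor(f["color"],cv2.COLOR_BGR2HSV)
def redmask(f,C,o,R=110):
    h=col(f); return (((h[...,0]<8)|(h[...,0]>172))&(h[...,1]>150)&(h[...,2]>60)&(np.linalg.norm(C[...,:2]-o,axis=-1)<R)&(f["range_z"]>0)&(C[...,2]>40))
E
python3 - <<'E'
from h import *
for n in("scene","top"):
    f=manip.grab_frame(n);C=cloud(f);h=col(f)
    near=np.linalg.norm(C[...,:2]-[600,-70],axis=-1)<190
    g=(h[...,0]>60)&(h[...,0]<95)&(h[...,1]>90)&near
    b=C[g&(abs(C[...,2]-20)<6)]; r=cv2.minAreaRect(b[:,:2].astype(np.float32)); print(n,"base",len(b),r,np.median(b[:,2]))
    s=C[g&(C[...,2]>100)]; print(" stocks",len(s))
    if len(s)>10:
        lab=s[:,1]>-70
        for k in(0,1):
            q=s[lab==k]; 
            if len(q): print("  ",len(q),q.min(0).round(1),q.max(0).round(1),q.mean(0).round(1), "top",q[q[:,2]>125].mean(0).round(1))
    m=redmask(f,C,[560,30]); p=C[m]; print(" red",len(p),p.mean(0).round(1),p.min(0).round(1),p.max(0).round(1))
    d=p-p.mean(0); print("  dir",np.linalg.svd(d)[2][0])
    v,u=np.nonzero(m); print("  px",u.mean(),v.mean())
    w=(h[...,0]>100)&(h[...,0]<125)&(h[...,1]>120)&(np.linalg.norm(C[...,:2]-[440,345],axis=-1)<60)&(C[...,2]>60)
    p=C[w]; print(" blue",len(p),p.mean(0).round(1),p.min(0).round(1),p.max(0).round(1))
    y=(h[...,0]>12)&(h[...,0]<30)&(h[...,1]>120)&near&(C[...,2]>80);p=C[y]; print(" brass",len(p),p.mean(0).round(1),p.min(0).round(1),p.max(0).round(1))
    # tail orange
E
```

```text
scene base 3869 ((610.4151611328125, -71.73591613769531), (212.93836975097656, 228.08096313476562), 0.6595726013183594) 19.844100056693904
 stocks 646
   369 [ 549.2 -167.   100.6] [669.  -99.3 137.7] [ 575.  -150.7  125.4] top [ 570.1 -149.5  131. ]
   277 [545.7 -59.5 100.3] [709.9  17.7 140.1] [576.2  -1.6 125. ] top [ 5.726e+02 -5.000e-01  1.313e+02]
 red 66 [525.9  73.6  93.1] [519.1  54.3  88.5] [531.4  94.   97.8]
  dir [ 0.02315999 -0.99946815  0.02295704]
  px 330.6363636363636 235.56060606060606
 blue 74 [438.9 357.1  69.8] [419.1 346.4  60.4] [453.  371.3  75.3]
 brass 278 [584.3 -73.2 123.1] [533.  -84.7  90.2] [728.4 -59.  139.3]
top base 3593 ((608.04248046875, -69.13800048828125), (213.3528594970703, 226.27169799804688), 0.8426646590232849) 21.108369990202526
 stocks 476
   263 [ 541.1 -165.2  101.3] [658.7 -96.9 140. ] [ 561.6 -145.9  128.4] top [ 564.1 -146.5  132.2]
   213 [538.6 -69.6 101.7] [671.5  34.6 138.6] [560.2   4.8 128.9] top [563.7   4.2 132.3]
 red 76 [522.4  74.5  93.8] [517.2  55.4  82.7] [528.5  94.8  99. ]
  dir [ 0.02444151 -0.99846551  0.04969134]
  px 320.89473684210526 241.81578947368422
 blue 103 [436.3 361.   71.5] [417.1 342.3  60.8] [451.9 378.1  80.1]
 brass 143 [551.5 -68.8 130.7] [530.4 -78.3 109.9] [579.1 -60.2 139.9]
```

```bash
cat >> h.py <<'E'
from scipy.spatial.transform import Rotation as Ro
def go(x,y,z,yawdeg=None):
    o=manip.get_obs(); R=Ro.from_rotvec(o["tool_rot"]).as_matrix()
    s=R.T@(np.array([x,y,z])-o["tcp_pos"])/500
    out=[s.round(4)]
    if yawdeg is not None: # want tool y at yawdeg, z down
        a=np.radians(yawdeg); Y=np.array([np.cos(a),np.sin(a),0]);Z=np.array([0,0,-1.]);X=np.cross(Y,Z)
        out.append((Ro.from_matrix(R.T@np.stack([X,Y,Z],1)).as_rotvec(degrees=True)/60).round(4))
    print(o["time"],o["tcp_pos"].round(1),*out); return out
E
python3 - <<'E'
from h import *
go(350,360,200,38);go(524,75,190,1)
E
```

```text
1.4 [169.5 653.4 217.6] [-0.4968 -0.4773  0.0352] [-0.      0.      0.6244]
1.4 [169.5 653.4 217.6] [-0.9767 -0.9417  0.0552] [-0.     0.     1.241]
```

```bash
T='{"translation":[-0.977,-0.942,0.055],"twist":[0,0,1],"jaw":-0.4}'; python3 -m pendant '[{"translation":[-0.977,-0.942,0.055],"twist":[0,0,1],"jaw":-0.4},{"translation":[-0.977,-0.942,0.055],"twist":[0,0,1],"jaw":-0.4},{"translation":[-0.977,-0.942,0.055],"twist":[0,0,1],"jaw":-0.4},{"translation":[-0.977,-0.942,0.055],"twist":[0,0,1],"jaw":-0.4},{"translation":[-0.977,-0.942,0.055],"twist":[0,0,1],"jaw":-0.4},{"translation":[-0.977,-0.942,0.055],"twist":[0,0,1],"jaw":-0.4},{"translation":[-0.977,-0.942,0.055],"twist":[0,0,1],"jaw":-0.4},{"translation":[-0.977,-0.942,0.055],"twist":[0,0,1],"jaw":-0.4},{"translation":[-0.977,-0.942,0.055],"twist":[0,0,1],"jaw":-0.4},{"translation":[-0.977,-0.942,0.055],"twist":[0,0,1],"jaw":-0.4},{"translation":[-0.977,-0.942,0.055],"twist":[0,0,1],"jaw":-0.4},{"translation":[-0.977,-0.942,0.055],"twist":[0,0,1],"jaw":-0.4},{"translation":[-0.977,-0.942,0.055],"twist":[0,0,1],"jaw":-0.4},{"translation":[-0.977,-0.942,0.055],"twist":[0,0,1],"jaw":-0.4}]' 25
python3 - <<'E'
from h import *
go(524,75,68,1);print(manip.get_obs()["contact_force"])
E
```

```text
time: 3.15
tcp_pos: [523.4, 76.0, 190.1]
tool_rot: [-1.9, -2.501, -0.0]
contact_force: [0.4, 0.4, 0.1]
opening: 61.5
gripper_force: 0.0
3.15 [523.4  76.  190.1] [-0.0023  0.0006  0.2443] [-2.000e-04 -3.000e-04  2.425e-01]
[0.35629056 0.38681082 0.10140048]
```

Descend with the yaw completed first, then lower; fingers 61 mm apart around the handle.

```bash
python3 -m pendant '[{"translation":[-0.002,0.001,0.06],"twist":[0,0,0.2425],"jaw":-0.4},{"translation":[-0.002,0.001,0.12],"twist":[0,0,0.2425],"jaw":-0.3},{"translation":[-0.002,0.001,0.18],"twist":[0,0,0.2425],"jaw":0},{"translation":[-0.002,0.001,0.22],"twist":[0,0,0.2425],"jaw":0.2},{"translation":[-0.002,0.001,0.242],"twist":[0,0,0.2425],"jaw":0.3},{"translation":[-0.002,0.001,0.242],"twist":[0,0,0.2425],"jaw":0.3},{"translation":[-0.002,0.001,0.242],"twist":[0,0,0.2425],"jaw":0.3}]' 20
python3 - <<'E'
from h import *
f=manip.grab_frame("scene"); cv2.imwrite("pics/s1.png",cv2.resize(f["color"][170:370,220:420],None,fx=3,fy=3,interpolation=2))
o=manip.get_obs();print(o["tcp_pos"],o["contact_force"],o["opening"])
E
```

```text
time: 4.03
tcp_pos: [525.6, 74.4, 70.2]
tool_rot: [2.202, 2.239, 0.002]
contact_force: [-0.3, -0.1, 0.1]
opening: 31.1
gripper_force: 0.0
[525.79352745  74.30297698  70.33171362] [-0.10883951  0.29807893  0.52590503] 30.767218666249242
```

View pics/s1.png

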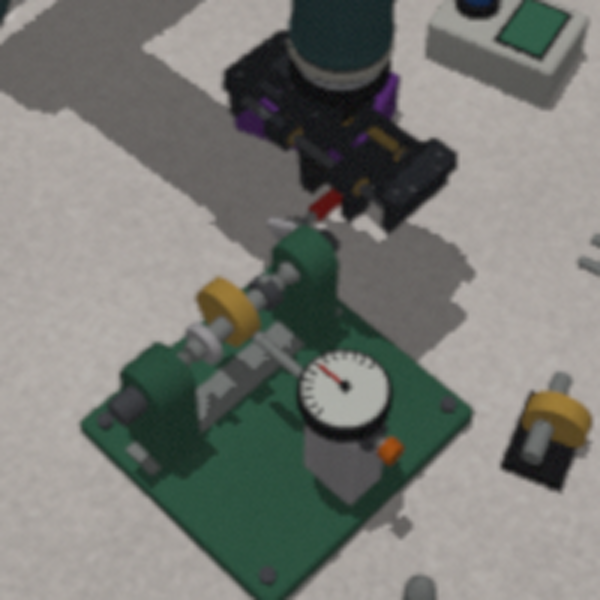

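The red handle (crop ~ (325,205)) lies between the fingers. Close in steps.

```bash
for i in 1; do python3 -m pendant '[{"translation":[0,-0.002,0],"twist":[0,0,0],"jaw":0.5},{"translation":[0,-0.002,0],"twist":[0,0,0],"jaw":0.55},{"translation":[0,-0.002,0],"twist":[0,0,0],"jaw":0.55}]' 20; python3 -m pendant '[{"translation":[0,0,0],"twist":[0,0,0],"jaw":0.58},{"translation":[0,0,0],"twist":[0,0,0],"jaw":0.58}]' 20; done
```

```text
time: 4.45
tcp_pos: [524.0, 73.9, 69.3]
tool_rot: [2.204, 2.239, 0.0]
contact_force: [0.2, -1.0, -1.2]
opening: 19.7
gripper_force: 0.0
time: 4.7
tcp_pos: [523.8, 73.9, 69.0]
tool_rot: [-2.204, -2.239, 0.0]
contact_force: [0.2, 0.8, -0.8]
opening: 18.3
gripper_force: 0.0
```

```bash
python3 -m pendant '[{"translation":[0,0,0],"twist":[0,0,0],"jaw":0.62},{"translation":[0,0,0],"twist":[0,0,0],"jaw":0.62}]' 20; python3 -m pendant '[{"translation":[0,0,0],"twist":[0,0,0],"jaw":0.68},{"translation":[0,0,0],"twist":[0,0,0],"jaw":0.68},{"translation":[0,0,0],"twist":[0,0,0],"jaw":0.68}]' 20
```

```text
time: 4.95
tcp_pos: [523.8, 74.0, 69.1]
tool_rot: [-2.204, -2.239, 0.0]
contact_force: [-0.3, -0.5, 0.6]
opening: 16.8
gripper_force: 0.0
time: 5.32
tcp_pos: [523.4, 74.0, 69.0]
tool_rot: [-2.203, -2.239, 0.001]
contact_force: [-1.7, 0.2, 1.1]
opening: 14.5
gripper_force: 1.1
```

```bash
python3 -m pendant '[{"translation":[0,0,0],"twist":[0,0,0],"jaw":0.75},{"translation":[0,0,0],"twist":[0,0,0],"jaw":0.75},{"translation":[0,0,0],"twist":[0,0,0],"jaw":0.75}]' 25; python3 - <<'E'
from h import *
f=manip.grab_frame("top"); C=cloud(f);p=C[redmask(f,C,[540,75])];print(len(p),p.mean(0))
E
```

```text
time: 5.7
tcp_pos: [523.6, 74.0, 69.0]
tool_rot: [-2.204, -2.239, 0.001]
contact_force: [-1.8, 0.2, 1.0]
opening: 12.0
gripper_force: 22.0
0 [nan nan nan]<stdin>:2: RuntimeWarning: Mean of empty slice.
  ret = um.true_divide(
```

```bash
cat > turn.py <<'E'
from h import *
import json,sys,os
from scipy.optimize import least_squares
# usage: turn.py dtheta n rate : log the point, refit, print next n rows of dtheta
dt,n=float(sys.argv[1]),int(sys.argv[2])
L=json.load(open("log.json")) if os.path.exists("log.json") else []
o=manip.get_obs(); p=o["tcp_pos"][[0,2]]; F=o["contact_force"][[0,2]]
L.append([*p,*F]); json.dump(L,open("log.json","w"))
A=np.array(L)
def rest(q):
    d=A[:,:2]-q[:2]; r=np.linalg.norm(d,axis=1); u=d/r[:,None]; fr=(A[:,2:]*u).sum(1)
    return r+fr/2.5-q[2], d, fr
pri=np.array([566.5,91,47.]); sg=np.array([3,3,5.])
q=least_squares(lambda q:np.r_[rest(q)[0]/.4,(q-pri)/sg],pri).x
e,d,fr=rest(q); th=np.arctan2(d[-1,0],d[-1,1])
print(f"t={o['time']:.2f} p={p.round(1)} F={F.round(1)} grip={o['gripper_force']:.0f} fit={q.round(1)} th={th:.3f} Frad={fr[-1]:.1f} res={np.round(e[-4:],1)}")
for k in range(1,n+1):
    a=th+dt*k; t=q[:2]+q[2]*np.array([np.sin(a),np.cos(a)])-p
    print([0,round(t[0]/500,4),round(-t[1]/500,4)])
E
python3 turn.py 0.08 3; python3 - <<'E'
from h import *
print(manip.get_obs()["gripper_force"])
E
```

```text
t=5.75 p=[523.6  69. ] F=[-2.  0.] grip=22 fit=[566.   90.8  48.4] th=-2.045 Frad=1.8 res=[0.]
[0, np.float64(-0.0045), np.float64(-0.0064)]
[0, np.float64(-0.0072), np.float64(-0.0136)]
[0, np.float64(-0.0093), np.float64(-0.0211)]
21.97243183851242
```

```bash
python3 -m pendant '[{"translation":[0,-0.004,-0.006],"twist":[0,0,0],"jaw":0.75},{"translation":[0,-0.007,-0.0135],"twist":[0,0,0],"jaw":0.75},{"translation":[0,-0.0085,-0.021],"twist":[0,0,0],"jaw":0.75},{"translation":[0,-0.0085,-0.021],"twist":[0,0,0],"jaw":0.75}]' 28; python3 turn.py 0.1 3
```

```text
time: 6.25
tcp_pos: [519.0, 73.9, 79.7]
tool_rot: [-2.203, -2.239, 0.001]
contact_force: [-2.0, 0.5, -3.2]
opening: 11.8
gripper_force: 23.4
t=6.25 p=[519.   79.7] F=[-2.  -3.2] grip=23 fit=[565.   92.9  48.7] th=-1.849 Frad=2.8 res=[-0.2  0.2]
[0, np.float64(-0.004), np.float64(-0.009)]
[0, np.float64(-0.0052), np.float64(-0.0186)]
[0, np.float64(-0.0055), np.float64(-0.0284)]
```

```bash
python3 -m pendant '[{"translation":[0,-0.004,-0.009],"twist":[0,0,0],"jaw":0.76},{"translation":[0,-0.0052,-0.0186],"twist":[0,0,0],"jaw":0.76},{"translation":[0,-0.0055,-0.0284],"twist":[0,0,0],"jaw":0.76},{"translation":[0,-0.0055,-0.0284],"twist":[0,0,0],"jaw":0.76}]' 28; python3 turn.py 0.1 4
```

```text
time: 6.75
tcp_pos: [517.8, 73.9, 95.0]
tool_rot: [2.203, 2.238, 0.003]
contact_force: [-0.4, 0.1, 0.0]
opening: 10.4
gripper_force: 0.0
t=6.75 p=[517.8  95. ] F=[-0.4  0. ] grip=0 fit=[565.1  90.6  47.9] th=-1.478 Frad=0.4 res=[-0.3  0.5 -0.2]
[0, np.float64(0.0007), np.float64(-0.0095)]
[0, np.float64(0.003), np.float64(-0.0188)]
[0, np.float64(0.0062), np.float64(-0.0278)]
[0, np.float64(0.0103), np.float64(-0.0365)]
```

```bash
python3 - <<'E'
from h import *
f=manip.grab_frame("scene"); cv2.imwrite("pics/s2.png",cv2.resize(f["color"][200:300,270:390],None,fx=6,fy=6,interpolation=2))
C=cloud(f);m=redmask(f,C,[530,75]);p=C[m];print(len(p),p.mean(0),p.min(0),p.max(0))
for b in manip.boxes_of("crank","scene")[:2]:print(b)
E
```

```text
32 [521.65111188  62.04388191 102.82932877] [515.42945886  54.37810962  99.70715302] [528.60784288  71.44622857 107.04598508]
```

View pics/s2.png

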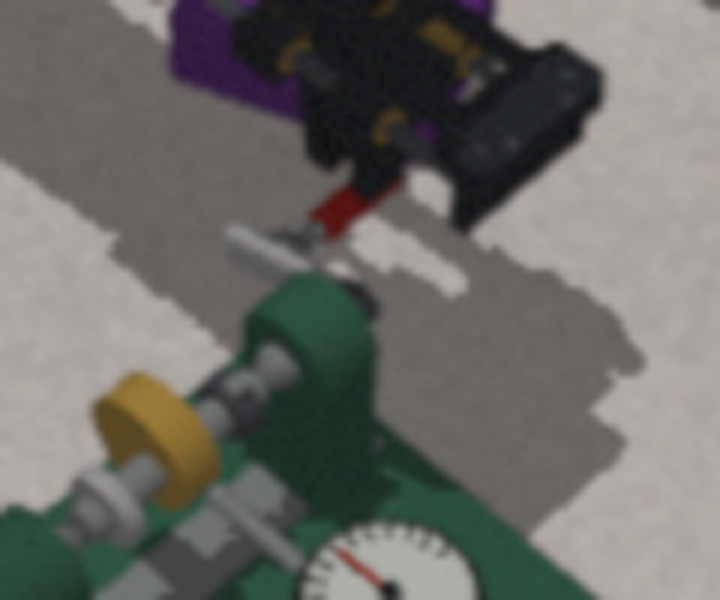

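The gripper slipped off upward (grip 0); the handle has moved only about 10 mm. I'll lift clear, open and measure it again.

```bash
python3 -m pendant '[{"translation":[0,0,-0.06],"twist":[0,0,0],"jaw":0.75},{"translation":[0,0,-0.2],"twist":[0,0,0],"jaw":0.3},{"translation":[0.12,0,-0.25],"twist":[0,0,0],"jaw":-0.1},{"translation":[0.2,0,-0.25],"twist":[0,0,0],"jaw":-0.1},{"translation":[0.2,0,-0.25],"twist":[0,0,0],"jaw":-0.1},{"translation":[0.2,0,-0.25],"twist":[0,0,0],"jaw":-0.1}]' 30
python3 - <<'E'
from h import *
rays=[]
for n in("scene","top"):
    f=manip.grab_frame(n);C=cloud(f);m=redmask(f,C,[530,75]);p=C[m];print(n,len(p))
    if len(p): print(p.mean(0).round(1),np.percentile(p,[5,50,95],axis=0).round(1).tolist())
    v,u=np.nonzero(m); c=f["R"].T@-f["t"]; d=world(f,u.mean(),v.mean(),1000.)-c; rays.append((c,d/np.linalg.norm(d)))
    cv2.imwrite(f"pics/r_{n}.png",cv2.resize(f["color"][190:290,270:390],None,fx=6,fy=6,interpolation=2))
(c1,d1),(c2,d2)=rays; s=np.linalg.lstsq(np.stack([d1,-d2],1),c2-c1,rcond=None)[0]
print("tri",(c1+s[0]*d1).round(1),(c2+s[1]*d2).round(1))
print(manip.get_obs()["tcp_pos"],manip.get_obs()["contact_force"])
E
```

```text
time: 7.6
tcp_pos: [514.7, 173.4, 218.0]
tool_rot: [-2.203, -2.24, 0.003]
contact_force: [-0.3, -0.2, 0.2]
opening: 48.3
gripper_force: 0.0
scene 74
[521.2  72.1 103.3] [[514.1, 55.6, 99.6], [521.6, 72.5, 103.5], [526.2, 90.1, 106.9]]
top 79
[517.7  74.4 104.1] [[512.7, 55.9, 99.0], [517.9, 74.1, 104.6], [523.5, 91.9, 109.3]]
tri [518.8  74.5  98.9] [518.8  74.5  98.9]
[514.78286269 172.72603271 217.91777007] [ 0.09919604 -0.18020711 -0.14621634]
```

```bash
python3 - <<'E'
from h import *
t=manip.get_obs()["tcp_pos"]
f=manip.grab_frame("scene");C=cloud(f)
m=(abs(C[...,0]-t[0])<70)&(abs(C[...,1]-t[1])<14)&(C[...,2]>130)&(f["range_z"]>0)
p=C[m]-t; print(len(p))
for z in range(-20,90,6):
    q=p[(p[:,2]>=z)&(p[:,2]<z+6)]
    if len(q): print(z,len(q),q.min(0).round(0)[:2],q.max(0).round(0)[:2], np.unique((q[:,0]//10*10).astype(int),return_counts=True))
v,u=np.nonzero(m);print(u.min(),u.max(),v.min(),v.max())
c=f["color"][max(0,v.min()-30):v.max()+30,u.min()-30:u.max()+30]; cv2.imwrite("pics/g.png",cv2.resize(c,None,fx=4,fy=4)[:600,:800])
E
```

```text
1639
16 4 [-24.  -9.] [26.  9.] (array([-30,  20]), array([3, 1]))
22 25 [-35. -12.] [40.  9.] (array([-40, -30,  20,  30]), array([ 3, 12,  3,  7]))
28 33 [-34. -12.] [42.  9.] (array([-40, -30,  20,  30,  40]), array([ 4, 13,  1,  8,  7]))
34 39 [-35. -12.] [41. 11.] (array([-40, -30,  20,  30,  40]), array([ 5, 13,  4,  5, 12]))
40 36 [-36. -13.] [41. 11.] (array([-40, -30,  30,  40]), array([ 5, 15,  9,  7]))
46 40 [-36. -13.] [42.  7.] (array([-40, -30, -20,  20,  30,  40]), array([ 7, 13,  1,  2,  8,  9]))
52 40 [-37. -13.] [43.  9.] (array([-40, -30,  20,  30,  40]), array([ 7, 13,  2,  6, 12]))
58 30 [-37. -13.] [44.  6.] (array([-40, -30,  20,  30,  40]), array([ 6, 11,  1,  5,  7]))
64 28 [-38. -14.] [43. -0.] (array([-40, -30,  40]), array([10, 15,  3]))
70 13 [-39. -11.] [-28.  12.] (array([-40, -30]), array([9, 4]))
76 9 [-34. -12.] [-29.  12.] (array([-40, -30]), array([5, 4]))
82 4 [-31.  -3.] [-29.   6.] (array([-40, -30]), array([3, 1]))
88 7 [-30.  -9.] [-28.  -0.] (array([-40, -30]), array([4, 3]))
336 396 4 180
```

View pics/g.png

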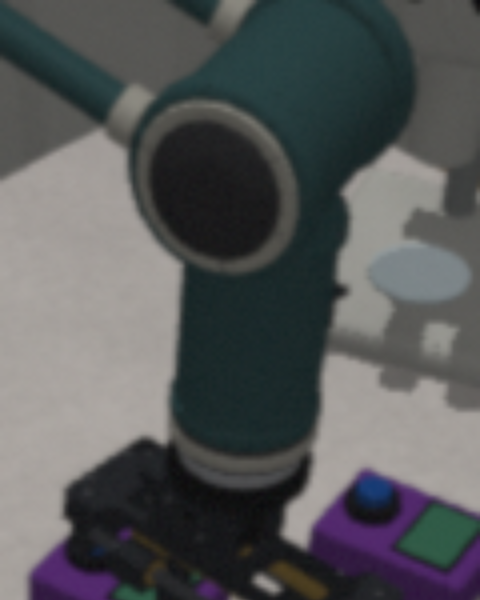

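The fingertips measure about 18 mm higher than the TCP at this opening, so the first grip was only by the tips. Regrip 13 mm deeper.

```bash
rm log.json; python3 - <<'E'
from h import *
go(519,74.5,180,1);go(519,74.5,66,1)
E
```

```text
7.75 [514.9 172.6 218. ] [-0.1963  0.0055  0.0761] [-0.0014  0.0007 -0.0027]
7.75 [514.9 172.6 218. ] [-0.1962  0.0058  0.3041] [-0.0014  0.0007 -0.0027]
```

```bash
python3 -m pendant '[{"translation":[-0.1,0.0055,0.03],"twist":[0,0,0],"jaw":-0.1},{"translation":[-0.196,0.0055,0.06],"twist":[0,0,0],"jaw":-0.1},{"translation":[-0.196,0.0055,0.15],"twist":[0,0,0],"jaw":-0.1},{"translation":[-0.196,0.0055,0.25],"twist":[0,0,0],"jaw":0.1},{"translation":[-0.196,0.0055,0.304],"twist":[0,0,0],"jaw":0.3},{"translation":[-0.196,0.0055,0.304],"twist":[0,0,0],"jaw":0.5},{"translation":[-0.196,0.0055,0.304],"twist":[0,0,0],"jaw":0.5},{"translation":[-0.196,0.0055,0.304],"twist":[0,0,0],"jaw":0.5}]' 25; python3 -m pendant '[{"translation":[0,0,0],"twist":[0,0,0],"jaw":0.6},{"translation":[0,0,0],"twist":[0,0,0],"jaw":0.6}]' 25;  python3 -m pendant '[{"translation":[0,0,0],"twist":[0,0,0],"jaw":0.65},{"translation":[0,0,0],"twist":[0,0,0],"jaw":0.65}]' 25
```

```text
time: 8.75
tcp_pos: [521.2, 75.9, 68.7]
tool_rot: [2.202, 2.237, 0.004]
contact_force: [0.2, 0.4, -0.8]
opening: 21.9
gripper_force: 0.1
time: 9.0
tcp_pos: [519.5, 75.9, 67.4]
tool_rot: [2.203, 2.239, 0.0]
contact_force: [-1.2, 1.1, 0.8]
opening: 17.7
gripper_force: 0.8
time: 9.25
tcp_pos: [519.1, 75.9, 66.7]
tool_rot: [-2.203, -2.239, 0.001]
contact_force: [-3.8, -0.0, -0.4]
opening: 15.6
gripper_force: 10.1
```

```bash
python3 -m pendant '[{"translation":[0,-0.002,0],"twist":[0,0,0],"jaw":0.68},{"translation":[0,-0.002,0],"twist":[0,0,0],"jaw":0.7},{"translation":[0,-0.002,0],"twist":[0,0,0],"jaw":0.7}]' 30; sed -i 's/pri=.*/pri=np.array([566.5,78,47.]); sg=np.array([3,4,5.])/' turn.py; python3 turn.py 0.1 3
```

```text
time: 9.62
tcp_pos: [518.7, 75.9, 66.7]
tool_rot: [2.204, 2.239, 0.0]
contact_force: [-0.8, -1.0, -1.4]
opening: 15.0
gripper_force: 30.0
t=9.62 p=[518.7  66.7] F=[-0.8 -1.4] grip=30 fit=[565.8  77.7  48.9] th=-1.800 Frad=1.1 res=[0.]
[0, np.float64(-0.0026), np.float64(-0.0094)]
[0, np.float64(-0.0033), np.float64(-0.0192)]
[0, np.float64(-0.0031), np.float64(-0.0289)]
```

```bash
python3 -m pendant '[{"translation":[0,-0.0026,-0.0094],"twist":[0,0,0],"jaw":0.75},{"translation":[0,-0.0033,-0.019],"twist":[0,0,0],"jaw":0.75},{"translation":[0,-0.003,-0.028],"twist":[0,0,0],"jaw":0.75},{"translation":[0,-0.003,-0.028],"twist":[0,0,0],"jaw":0.75}]' 30; python3 turn.py 0.1 4
```

```text
time: 10.12
tcp_pos: [516.8, 75.8, 81.2]
tool_rot: [-2.204, -2.239, 0.001]
contact_force: [-1.1, 0.2, -2.4]
opening: 14.6
gripper_force: 30.0
t=10.12 p=[516.8  81.2] F=[-1.1 -2.4] grip=30 fit=[565.6  79.6  49.2] th=-1.537 Frad=1.0 res=[-0.1  0.1]
[0, np.float64(0.0001), np.float64(-0.0098)]
[0, np.float64(0.0019), np.float64(-0.0195)]
[0, np.float64(0.0047), np.float64(-0.0289)]
[0, np.float64(0.0084), np.float64(-0.038)]
```

```bash
python3 -m pendant '[{"translation":[0,0,-0.01],"twist":[0,0,0],"jaw":0.75},{"translation":[0,0.0019,-0.0195],"twist":[0,0,0],"jaw":0.75},{"translation":[0,0.0047,-0.029],"twist":[0,0,0],"jaw":0.75},{"translation":[0,0.0082,-0.038],"twist":[0,0,0],"jaw":0.75},{"translation":[0,0.0082,-0.038],"twist":[0,0,0],"jaw":0.75}]' 30; python3 turn.py 0.1 5
```

```text
time: 10.75
tcp_pos: [521.7, 75.9, 100.6]
tool_rot: [2.203, 2.238, 0.001]
contact_force: [-3.0, -0.8, -2.6]
opening: 14.8
gripper_force: 30.0
t=10.75 p=[521.7 100.6] F=[-3.  -2.6] grip=30 fit=[565.7  79.8  49.3] th=-1.129 Frad=1.6 res=[-0.  0.  0.]
[0, np.float64(0.0035), np.float64(-0.0092)]
[0, np.float64(0.009), np.float64(-0.0174)]
[0, np.float64(0.0153), np.float64(-0.025)]
[0, np.float64(0.0223), np.float64(-0.0319)]
[0, np.float64(0.03), np.float64(-0.0381)]
```

```bash
python3 -m pendant '[{"translation":[0,0.0035,-0.0092],"twist":[0,0,0],"jaw":0.75},{"translation":[0,0.009,-0.0174],"twist":[0,0,0],"jaw":0.75},{"translation":[0,0.0153,-0.025],"twist":[0,0,0],"jaw":0.75},{"translation":[0,0.0223,-0.0319],"twist":[0,0,0],"jaw":0.75},{"translation":[0,0.03,-0.0381],"twist":[0,0,0],"jaw":0.75},{"translation":[0,0.03,-0.0381],"twist":[0,0,0],"jaw":0.75}]' 30; python3 turn.py 0.1 6
cat > dial.py <<'E'
from h import *
f=manip.grab_frame("scene");C=cloud(f);h=col(f)
near=np.linalg.norm(C[...,:2]-[665,-72],axis=-1)<45
red=near&((h[...,0]<8)|(h[...,0]>172))&(h[...,1]>110)&(abs(C[...,2]-143)<10)
p=C[red]
w=near&(h[...,1]<60)&(h[...,2]>120)&(C[...,2]>133); c=C[w].mean(0)
d=p-c; m=d[:,:2].mean(0); print("dial",len(p),c.round(1),"pointer cw deg from +x:",round(np.degrees(np.arctan2(-m[1],m[0])),1),"len",np.linalg.norm(m).round(1))
o=near|(np.linalg.norm(C[...,:2]-[725,-72],axis=-1)<45)
o=o&(h[...,0]>5)&(h[...,0]<16)&(h[...,1]>170)&(abs(C[...,2]-112)<14); q=C[o]
if len(q): print("tail",len(q),q.mean(0).round(1))
import time;cv2.imwrite("pics/dial.png",cv2.resize(f["color"][270:350,300:400],None,fx=6,fy=6,interpolation=2))
E
python3 dial.py
```

```text
time: 11.5
tcp_pos: [537.4, 76.1, 119.6]
tool_rot: [2.203, 2.238, 0.002]
contact_force: [-2.3, -1.5, -4.2]
opening: 14.7
gripper_force: 30.0
t=11.50 p=[537.4 119.6] F=[-2.3 -4.2] grip=30 fit=[563.6  79.4  47.2] th=-0.577 Frad=-2.2 res=[-0.1 -0.   0.3 -0.2]
[0, np.float64(0.0089), np.float64(-0.0036)]
[0, np.float64(0.0175), np.float64(-0.0075)]
[0, np.float64(0.0265), np.float64(-0.0105)]
[0, np.float64(0.0357), np.float64(-0.0126)]
[0, np.float64(0.045), np.float64(-0.0138)]
[0, np.float64(0.0545), np.float64(-0.0141)]
dial 2 [676.4 -69.3 140.8] pointer cw deg from +x: -153.5 len 14.9
tail 44 [725.4 -71.1 116.8]
```

View pics/dial.png

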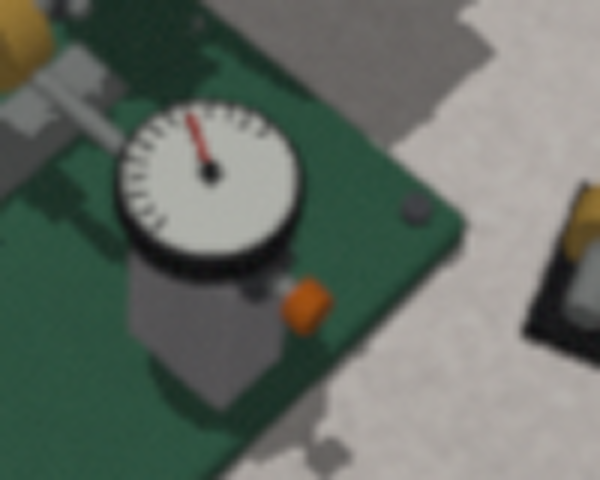

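Pointer now up-left of vertical (hub at full pixel (335,299), tip (332,289.5)), turned clockwise from start. Continue, with a better pointer reader.

```bash
cat > dial.py <<'E'
from h import *
import json,os,sys
f=manip.grab_frame("scene"); fl=K(f); c=f["R"].T@-f["t"]; hub=np.array([335.0,298.7])
v,u=np.mgrid[275:325,310:362]; b=f["color"][275:325,310:362].astype(float)
wt=np.clip(b[...,2]-np.maximum(b[...,0],b[...,1])-25,0,None)
d=np.stack([(u-f["cx"])/fl,(v-f["cy"])/fl,np.ones(u.shape)],-1)@f["R"]
P=c+d*((144-c[2])/d[...,2])[...,None]
dh=np.array([(hub[0]-f["cx"])/fl,(hub[1]-f["cy"])/fl,1])@f["R"]; H=c+dh*((144-c[2])/dh[2])
r=(P-H)[...,:2]; n=np.linalg.norm(r,axis=-1); wt=wt*(n>3)*(n<22)
m=(r*wt[...,None]).sum((0,1))/max(wt.sum(),1); print("pointer cw deg",round(np.degrees(np.arctan2(-m[1],m[0]))%360,1),"len",np.linalg.norm(m).round(1),"n",(wt>0).sum())
E
python3 dial.py
python3 -m pendant '[{"translation":[0,0.0089,-0.0036],"twist":[0,0,0],"jaw":0.75},{"translation":[0,0.0177,-0.0072],"twist":[0,0,0],"jaw":0.75},{"translation":[0,0.0266,-0.0102],"twist":[0,0,0],"jaw":0.75},{"translation":[0,0.0358,-0.0123],"twist":[0,0,0],"jaw":0.75},{"translation":[0,0.045,-0.0135],"twist":[0,0,0],"jaw":0.75},{"translation":[0,0.045,-0.0135],"twist":[0,0,0],"jaw":0.75}]' 30; python3 turn.py 0.1 5; python3 dial.py
```

```text
pointer cw deg 205.9 len 13.5 n 12
time: 12.35
tcp_pos: [559.3, 76.4, 126.1]
tool_rot: [2.203, 2.238, 0.001]
contact_force: [-2.7, -1.5, -2.1]
opening: 15.1
gripper_force: 30.0
t=12.35 p=[559.3 126.1] F=[-2.7 -2.1] grip=30 fit=[562.   79.8  45.8] th=-0.059 Frad=-1.9 res=[-0.1  0.2  0.1 -0.2]
[0, np.float64(0.0092), np.float64(0.0011)]
[0, np.float64(0.0183), np.float64(0.002)]
[0, np.float64(0.0273), np.float64(0.0037)]
[0, np.float64(0.0361), np.float64(0.0063)]
[0, np.float64(0.0446), np.float64(0.0098)]
pointer cw deg 250.8 len 13.8 n 13
```

```bash
python3 -m pendant '[{"translation":[0,0.0092,0.0011],"twist":[0,0,0],"jaw":0.75},{"translation":[0,0.0183,0.002],"twist":[0,0,0],"jaw":0.75},{"translation":[0,0.0273,0.0037],"twist":[0,0,0],"jaw":0.75},{"translation":[0,0.0361,0.0063],"twist":[0,0,0],"jaw":0.75},{"translation":[0,0.0446,0.0098],"twist":[0,0,0],"jaw":0.75},{"translation":[0,0.0446,0.0098],"twist":[0,0,0],"jaw":0.75}]' 30; python3 turn.py 0.1 5; python3 dial.py
```

```text
time: 13.15
tcp_pos: [581.7, 76.8, 121.2]
tool_rot: [2.203, 2.238, 0.001]
contact_force: [-1.2, -2.1, -1.2]
opening: 14.8
gripper_force: 30.0
t=13.15 p=[581.7 121.2] F=[-1.2 -1.2] grip=30 fit=[561.5  80.   45.3] th=0.456 Frad=-1.6 res=[ 0.1  0.1  0.  -0.1]
[0, np.float64(0.0075), np.float64(0.0053)]
[0, np.float64(0.0149), np.float64(0.0105)]
[0, np.float64(0.0218), np.float64(0.0163)]
[0, np.float64(0.0281), np.float64(0.0229)]
[0, np.float64(0.0337), np.float64(0.03)]
pointer cw deg 291.3 len 13.2 n 15
```

```bash
python3 -m pendant '[{"translation":[0,0.0075,0.0053],"twist":[0,0,0],"jaw":0.75},{"translation":[0,0.0149,0.0105],"twist":[0,0,0],"jaw":0.75},{"translation":[0,0.0218,0.0163],"twist":[0,0,0],"jaw":0.75},{"translation":[0,0.0281,0.0229],"twist":[0,0,0],"jaw":0.75},{"translation":[0,0.0337,0.03],"twist":[0,0,0],"jaw":0.75},{"translation":[0,0.0337,0.03],"twist":[0,0,0],"jaw":0.75}]' 30; python3 turn.py 0.1 5; python3 dial.py
```

```text
time: 13.95
tcp_pos: [598.6, 77.0, 105.6]
tool_rot: [2.203, 2.238, 0.001]
contact_force: [-1.4, -2.9, -0.0]
opening: 14.8
gripper_force: 30.0
t=13.95 p=[598.6 105.6] F=[-1.4 -0. ] grip=30 fit=[561.1  80.4  44.9] th=0.978 Frad=-1.2 res=[-0.   0.1  0.2 -0.2]
[0, np.float64(0.0042), np.float64(0.008)]
[0, np.float64(0.0081), np.float64(0.0161)]
[0, np.float64(0.0111), np.float64(0.0245)]
[0, np.float64(0.0132), np.float64(0.0333)]
[0, np.float64(0.0145), np.float64(0.0421)]
pointer cw deg 311.9 len 13.1 n 18
```

```bash
python3 -m pendant '[{"translation":[0,0.0042,0.008],"twist":[0,0,0],"jaw":0.75},{"translation":[0,0.0081,0.0161],"twist":[0,0,0],"jaw":0.75},{"translation":[0,0.0111,0.0245],"twist":[0,0,0],"jaw":0.75},{"translation":[0,0.0132,0.0333],"twist":[0,0,0],"jaw":0.75},{"translation":[0,0.0145,0.0421],"twist":[0,0,0],"jaw":0.75},{"translation":[0,0.0145,0.0421],"twist":[0,0,0],"jaw":0.75}]' 30; python3 turn.py 0.1 3; python3 dial.py; python3 - <<'E'
import numpy as np
from scipy.optimize import least_squares
E
```

```text
time: 14.75
tcp_pos: [605.1, 77.1, 83.8]
tool_rot: [2.204, 2.239, -0.0]
contact_force: [0.7, -4.5, -1.2]
opening: 14.8
gripper_force: 30.0
t=14.75 p=[605.1  83.8] F=[ 0.7 -1.2] grip=30 fit=[560.9  80.6  44.7] th=1.498 Frad=0.6 res=[ 0.   0.2 -0.  -0.2]
[0, np.float64(0.0011), np.float64(0.0089)]
[0, np.float64(0.0005), np.float64(0.0178)]
[0, np.float64(-0.0011), np.float64(0.0266)]
pointer cw deg 301.6 len 13.6 n 16
```

```bash
python3 - <<'E'
import numpy as np,json
from scipy.optimize import least_squares
A=np.array(json.load(open("log.json"))); q=np.array([560.9,80.6]); d=A[:,:2]-q; th=np.arctan2(d[:,0],d[:,1])[3:]
a=np.array([205.9,250.8,291.3,311.9,301.6]); print(th.round(3))
s=least_squares(lambda p:p[0]-np.degrees(.2*9*(1-np.cos(th-p[1])))-a,[310,1.1]);print(s.x,s.fun)
E
python3 turn.py -0.1 4
```

```text
[-0.542 -0.035  0.474  0.985  1.498]
[310.91626724   1.07619899] [-3.02164522  2.71960797  1.44598045 -1.41302285  0.26907965]
t=14.80 p=[605.   83.8] F=[ 0.2 -2.6] grip=30 fit=[560.8  80.7  44.6] th=1.500 Frad=0.0 res=[ 0.3  0.1 -0.  -0.3]
[0, np.float64(-0.0004), np.float64(-0.0089)]
[0, np.float64(-0.0023), np.float64(-0.0176)]
[0, np.float64(-0.0052), np.float64(-0.0261)]
[0, np.float64(-0.0088), np.float64(-0.0342)]
```

```bash
python3 -m pendant '[{"translation":[0,-0.0004,-0.0089],"twist":[0,0,0],"jaw":0.75},{"translation":[0,-0.0023,-0.0176],"twist":[0,0,0],"jaw":0.75},{"translation":[0,-0.0052,-0.0261],"twist":[0,0,0],"jaw":0.75},{"translation":[0,-0.0096,-0.036],"twist":[0,0,0],"jaw":0.75},{"translation":[0,-0.0096,-0.036],"twist":[0,0,0],"jaw":0.75},{"translation":[0,-0.0096,-0.036],"twist":[0,0,0],"jaw":0.75}]' 30; python3 turn.py -0.1 1; python3 dial.py
```

```text
time: 15.55
tcp_pos: [600.0, 77.1, 103.4]
tool_rot: [-2.204, -2.239, 0.0]
contact_force: [-2.3, -4.2, -1.0]
opening: 15.1
gripper_force: 30.0
t=15.55 p=[600.  103.4] F=[-2.3 -1. ] grip=30 fit=[560.8  80.7  44.6] th=1.045 Frad=-2.4 res=[ 0.2  0.  -0.3 -0.2]
[0, np.float64(-0.0061), np.float64(-0.0067)]
pointer cw deg 312.3 len 13.1 n 18
```

```bash
python3 -m pendant '[{"translation":[0,-0.001,0],"twist":[0,0,0],"jaw":0.6},{"translation":[0,-0.001,0],"twist":[0,0,0],"jaw":0.3},{"translation":[0,-0.001,0],"twist":[0,0,0],"jaw":0.1},{"translation":[0,-0.001,0],"twist":[0,0,0],"jaw":0.0},{"translation":[0,-0.001,-0.08],"twist":[0,0,0],"jaw":0.0},{"translation":[0,-0.001,-0.2],"twist":[0,0,0],"jaw":0.0},{"translation":[0,-0.001,-0.22],"twist":[0,0,0],"jaw":0.0},{"translation":[0,-0.001,-0.22],"twist":[0,0,0],"jaw":0.0},{"translation":[0,-0.001,-0.22],"twist":[0,0,0],"jaw":0.0}]'; python3 dial.py; python3 - <<'E'
from h import *
rays=[]
for n in("scene","top"):
    f=manip.grab_frame(n);C=cloud(f);h=col(f)
    m=(h[...,0]>100)&(h[...,0]<125)&(h[...,1]>120)&(np.linalg.norm(C[...,:2]-[438,359],axis=-1)<35)&(C[...,2]>62)
    p=C[m];v,u=np.nonzero(m); print(n,len(p),p.mean(0).round(1))
    c=f["R"].T@-f["t"]; d=world(f,u.mean(),v.mean(),1000.)-c; rays.append((c,d/np.linalg.norm(d)))
(c1,d1),(c2,d2)=rays; s=np.linalg.lstsq(np.stack([d1,-d2],1),c2-c1,rcond=None)[0]
b=(c1+s[0]*d1+c2+s[1]*d2)/2;print("tri",(c1+s[0]*d1).round(1),(c2+s[1]*d2).round(1))
go(b[0],b[1],150)
f=manip.grab_frame("scene");cv2.imwrite("pics/s3.png",cv2.resize(f["color"][140:360,240:460],None,fx=2.7,fy=2.7,interpolation=2))
E
```

```text
time: 16.73
tcp_pos: [598.3, 77.1, 210.3]
tool_rot: [-2.202, -2.237, 0.004]
contact_force: [0.5, -0.5, -0.4]
opening: 44.0
gripper_force: 0.0
pointer cw deg 312.2 len 13.0 n 18
scene 9 [449.3 362.4  67.2]
top 96 [436.1 360.9  72.4]
tri [443.1 371.4  56.6] [438.4 365.8  54.5]
16.875 [598.5  77.1 210.4] [ 0.588  -0.3057  0.1217]
```

View pics/s3.png

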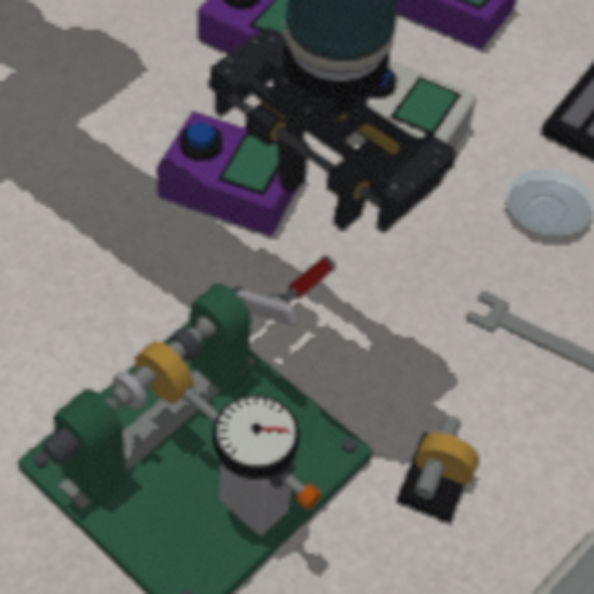

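The dial is unchanged (pointer to the right, 312°), and the handle is free. Next, the white unit's button at about (437.5, 359.5), with shut fingers.

```bash
python3 - <<'E'
from h import *
go(437.5,359.5,115,1)
E
```

```text
16.925 [598.7  77.1 210.7] [ 0.57   -0.3129  0.1923] [-0.003   0.0002 -0.0016]
```

```bash
python3 -m pendant '[{"translation":[0.57,-0.313,0],"twist":[0,0,0],"jaw":1},{"translation":[0.57,-0.313,0],"twist":[0,0,0],"jaw":1},{"translation":[0.57,-0.313,0],"twist":[0,0,0],"jaw":1},{"translation":[0.57,-0.313,0],"twist":[0,0,0],"jaw":1},{"translation":[0.57,-0.313,0],"twist":[0,0,0],"jaw":1},{"translation":[0.57,-0.313,0],"twist":[0,0,0],"jaw":1},{"translation":[0.57,-0.313,0.08],"twist":[0,0,0],"jaw":1},{"translation":[0.57,-0.313,0.15],"twist":[0,0,0],"jaw":1},{"translation":[0.57,-0.313,0.19],"twist":[0,0,0],"jaw":1},{"translation":[0.57,-0.313,0.19],"twist":[0,0,0],"jaw":1},{"translation":[0.57,-0.313,0.19],"twist":[0,0,0],"jaw":1}]' 20; python3 - <<'E'
from h import *
go(437.5,359.5,70,1)
f=manip.grab_frame("top");cv2.imwrite("pics/t4.png",cv2.resize(f["color"][220:310,160:280],None,fx=5,fy=5,interpolation=2))
E
```

```text
time: 18.3
tcp_pos: [439.9, 360.0, 118.9]
tool_rot: [2.204, 2.238, 0.003]
contact_force: [-0.1, 0.2, 0.4]
opening: 1.0
gripper_force: 0.0
18.3 [439.9 360.  118.9] [-0.0009 -0.0049  0.0978] [ 0.0015 -0.001  -0.0021]
```

View pics/t4.png

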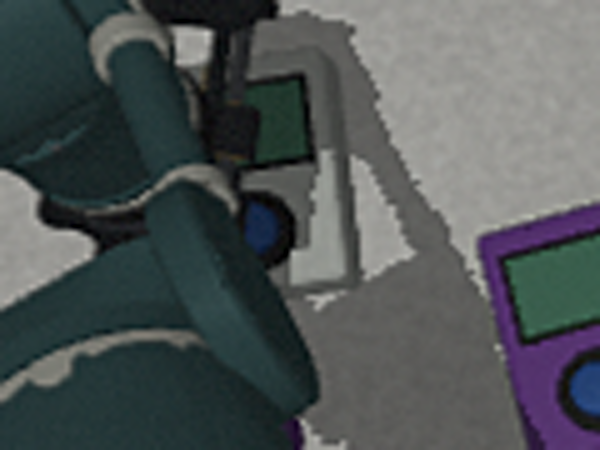

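The arm covers the white unit as intended, with its button beside the arm at crop (262,228). Lower and press in steps.

```bash
python3 -m pendant '[{"translation":[-0.001,-0.003,0.05],"twist":[0,0,0],"jaw":1},{"translation":[-0.001,-0.003,0.085],"twist":[0,0,0],"jaw":1},{"translation":[-0.001,-0.003,0.095],"twist":[0,0,0],"jaw":1},{"translation":[-0.001,-0.003,0.095],"twist":[0,0,0],"jaw":1},{"translation":[-0.001,-0.003,0.095],"twist":[0,0,0],"jaw":1}]'; python3 -m pendant '[{"translation":[0,0,0.006],"twist":[0,0,0],"jaw":1},{"translation":[0,0,0.01],"twist":[0,0,0],"jaw":1},{"translation":[0,0,0.01],"twist":[0,0,0],"jaw":1}]'
```

```text
time: 18.98
tcp_pos: [437.8, 359.6, 71.0]
tool_rot: [2.204, 2.239, 0.002]
contact_force: [-1.3, 0.4, 0.7]
opening: 0.4
gripper_force: 0.0
time: 19.35
tcp_pos: [437.1, 359.0, 65.0]
tool_rot: [-2.204, -2.239, 0.001]
contact_force: [0.3, 0.9, -0.2]
opening: 0.3
gripper_force: 0.0
```

```bash
python3 -m pendant '[{"translation":[0,0,0.004],"twist":[0,0,0],"jaw":1},{"translation":[0,0,0.008],"twist":[0,0,0],"jaw":1},{"translation":[0,0,0.008],"twist":[0,0,0],"jaw":1}]';python3 -m pendant '[{"translation":[0,0,0.003],"twist":[0,0,0],"jaw":1},{"translation":[0,0,0.003],"twist":[0,0,0],"jaw":1}]'
```

```text
time: 19.73
tcp_pos: [437.0, 359.0, 60.8]
tool_rot: [-2.204, -2.239, 0.001]
contact_force: [-0.1, -0.2, -0.0]
opening: 0.4
gripper_force: 0.0
time: 19.98
tcp_pos: [437.2, 359.0, 59.5]
tool_rot: [-2.204, -2.239, 0.0]
contact_force: [-0.0, -0.6, 0.0]
opening: 0.3
gripper_force: 0.0
```

No contact yet, in keeping with the fingertips sitting higher than the TCP reads. Continue in small steps.

```bash
for i in 1; do python3 -m pendant '[{"translation":[0,0,0.004],"twist":[0,0,0],"jaw":1},{"translation":[0,0,0.006],"twist":[0,0,0],"jaw":1},{"translation":[0,0,0.006],"twist":[0,0,0],"jaw":1}]' | grep -E 'tcp|contact'; python3 -m pendant '[{"translation":[0,0,0.005],"twist":[0,0,0],"jaw":1},{"translation":[0,0,0.005],"twist":[0,0,0],"jaw":1}]'| grep -E 'tcp|contact'; done
```

```text
tcp_pos: [437.1, 359.1, 56.5]
contact_force: [-0.9, 1.0, -0.3]
tcp_pos: [437.1, 359.0, 53.9]
contact_force: [-0.5, -0.4, -0.0]
```

```bash
python3 - <<'E'
from h import *
t=manip.get_obs()["tcp_pos"]
for n in ("scene","top"):
    f=manip.grab_frame(n);C=cloud(f);h=col(f)
    m=(abs(C[...,0]-t[0])<40)&(abs(C[...,1]-t[1])<25)&(h[...,2]<70)&(f["range_z"]>0)&(C[...,2]<130)
    p=C[m]-t; print(n,len(p))
    for z in range(-10,60,5):
        q=p[(p[:,2]>=z)&(p[:,2]<z+5)]
        if len(q): print(z,len(q),q.min(0).round(0)[:2],q.max(0).round(0)[:2])
    if n=="scene": cv2.imwrite("pics/s5.png",cv2.resize(f["color"][110:220,320:440],None,fx=5,fy=5,interpolation=2))
E
```

```text
scene 288
-10 5 [-24.  -7.] [36. 16.]
-5 35 [-29. -19.] [40. 24.]
0 22 [-11. -20.] [39. 13.]
5 50 [-19. -18.] [23. 21.]
10 25 [-15. -18.] [22. 18.]
15 12 [ -6. -15.] [14.  6.]
20 14 [ -7. -12.] [15.  7.]
25 12 [-12. -12.] [16. -7.]
30 11 [ -8. -11.] [17.  3.]
35 18 [-12. -12.] [18.  1.]
40 17 [ -9. -11.] [17.  3.]
45 17 [-10. -11.] [18.  5.]
50 13 [-10. -11.] [19.  5.]
55 16 [-12. -12.] [19. -4.]
top 57
-5 12 [-20. -19.] [40. -2.]
0 8 [-13. -18.] [40. -4.]
5 19 [-10. -18.] [16. -6.]
10 9 [ -5. -17.] [18. -8.]
25 3 [ 10. -11.] [12. -8.]
30 2 [  6. -10.] [14. -9.]
35 1 [ 11. -10.] [ 11. -10.]
```

View pics/s5.png

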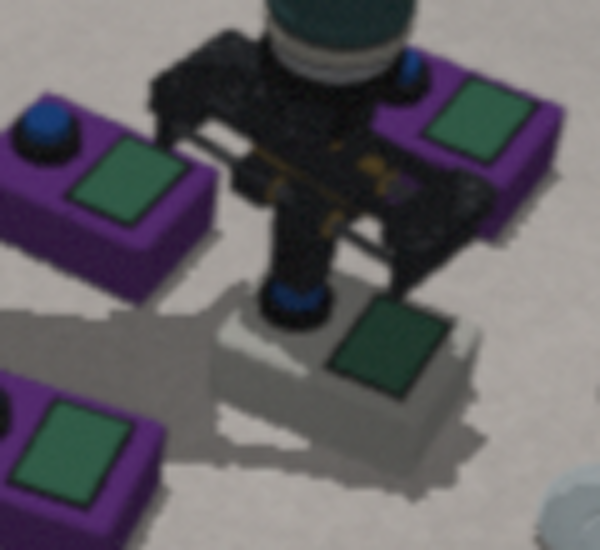

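The fingertips are centred just above the blue button (crop (298,295)) on the white unit. Keep going down.

```bash
for i in 1; do python3 -m pendant '[{"translation":[0,0,0.005],"twist":[0,0,0],"jaw":1},{"translation":[0,0,0.005],"twist":[0,0,0],"jaw":1}]' | grep -E 'tcp|contact'; python3 -m pendant '[{"translation":[0,0,0.004],"twist":[0,0,0],"jaw":1},{"translation":[0,0,0.004],"twist":[0,0,0],"jaw":1}]'| grep -E 'tcp|contact'; python3 -m pendant '[{"translation":[0,0,0.004],"twist":[0,0,0],"jaw":1},{"translation":[0,0,0.004],"twist":[0,0,0],"jaw":1}]'| grep -E 'tcp|contact';  done
```

```text
tcp_pos: [437.2, 359.0, 51.5]
contact_force: [-0.0, -0.0, -0.8]
tcp_pos: [437.3, 359.2, 49.8]
contact_force: [0.3, -0.1, 2.0]
tcp_pos: [437.3, 359.2, 47.8]
contact_force: [-0.7, -1.0, 3.3]
```

```bash
for i in 1; do python3 -m pendant '[{"translation":[0,0,0.004],"twist":[0,0,0],"jaw":1},{"translation":[0,0,0.004],"twist":[0,0,0],"jaw":1}]' | grep -E 'tcp|contact'; python3 -m pendant '[{"translation":[0,0,0.003],"twist":[0,0,0],"jaw":1},{"translation":[0,0,0.003],"twist":[0,0,0],"jaw":1},{"translation":[0,0,0.003],"twist":[0,0,0],"jaw":1}]'| grep -E 'tcp|contact';  done
```

```text
tcp_pos: [437.4, 359.2, 45.8]
contact_force: [-0.9, -0.3, 4.1]
tcp_pos: [437.4, 359.2, 45.3]
contact_force: [-2.5, -2.9, 10.6]
```

Bottomed out (10.6 N). Lift off and check.

```bash
python3 -m pendant '[{"translation":[0,0,-0.03],"twist":[0,0,0],"jaw":1},{"translation":[0,0,-0.12],"twist":[0,0,0],"jaw":1},{"translation":[0,0,-0.24],"twist":[0,0,0],"jaw":1},{"translation":[0,0,-0.24],"twist":[0,0,0],"jaw":1},{"translation":[0,0,-0.24],"twist":[0,0,0],"jaw":1},{"translation":[0,0,-0.24],"twist":[0,0,0],"jaw":1}]'; python3 dial.py; python3 - <<'E'
from h import *
print(manip.get_obs()["qd"].round(3)); print(manip.sign_off())
E
```

```text
time: 22.82
tcp_pos: [435.9, 358.2, 162.0]
tool_rot: [-2.203, -2.239, 0.006]
contact_force: [-0.4, 0.0, -0.9]
opening: 0.3
gripper_force: 0.0
pointer cw deg 312.2 len 13.1 n 18
[ 0.     0.002 -0.006 -0.001 -0.001  0.002]
the job is handed in; nothing more can be done
None
```

I left the spindle at its high spot (the dial read the same before and after the press), let go of the crank, pressed the white unit's store button to its stop and lifted clear, and handed the job in at about 23 s; no verdict came back, and my first grip on the handle slipped off and had to be retaken.

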